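Clear the ball tray and hold the turned ball over the inspection mat

TASK

The red pail is in the way on the ball tray: take it off and hang it by its loop handle on the steel hook, leaving the tray on the bench meanwhile. Then pick up the tray by its grip board with the wooden ball still lying in its blue pocket, and hold it level and still about 12 cm above the bench with the ball over the middle of the green mat; finish while holding it there. Keep the tray level all the while so that the ball never leaves its pocket, and do not disturb the other things on the bench.

Things in the scene. Friction and masses are not known exactly. Their poses are not given: they have to be found in the camera images.
- tray: Loose wooden tray, 210 x 110 mm (its x, y), about 0.4 kg. Origin: centre of underside; z up. Pale floor 8 mm thick, dark rim to z = 16 mm. In the middle a dark upright grip board, 14 mm thick (x), 50 mm wide (y), top at z = 106 mm; the tray balances under it. Blue ball pocket at x = +62 mm; the red pail starts on the floor at about x = -58 mm.
- tray_handle (a point): Grip point on the tray's grip board, 86 mm above the tray's underside, 20 mm below the top of the board; same axes as the tray. Pinch the board here across its 14 mm thickness (fingers closing along the tray's x).
- tray_pocket (a point): Place of the ball's centre when in the middle of its pocket: tray frame (62, 0, 28) mm. The pocket is a blue ring on the tray floor, 48 mm inside and 64 mm outside diameter, only 4 mm high: the ball can roll some 12 mm to any side in it and climbs out at about 35 degrees of tilt.
- ball_center (a point): Centre of the loose turned wooden ball, 40 mm diameter, 25 g, pale wood, lying in the blue pocket.
- pail: Small loose red tin pail, about 0.16 kg, on the tray. Origin: centre of underside; z up. 60 mm wide at the bottom, 72 mm at the rim (z = 60 mm). Rigid 6 mm steel loop handle in its y-z plane: from y = +-34 mm at the rim to y = +-30, z = 98, to a peak at y = 0, z = 125 mm; the window under the peak is 62 mm high. Dark round knob on the peak, 24 mm diameter, z = 133 to 163 mm.
- pail_knob (a point): Middle of the pail's knob, 150 mm above the pail's underside; the place to grip it from above.
- pail_loop (a point): Peak of the pail's handle (bar centre), 125 mm above the pail's underside; the bar is 6 mm thick. Hung up, this rests on the hook's bar, 7 mm above the bar's centre line.
- hook: Dark steel hook stand, fixed to the bench. Origin: centre of the underside of its round foot (100 mm diameter, 12 mm high); z up. A post 16 mm thick, 240 mm high, at the origin carries one hook: an 8 mm round bar at z = 220 mm, level along the stand's own -x to x = -88 mm, then turned up to its tip.
- hook_bar (a point): On the centre line of the hook's level bar, half way out: stand frame (-50, 0, 220) mm; same axes as the stand (its +x points from the tip back to the post).
- hook_tip (a point): The hook's upturned tip, stand frame (-104, 0, 242) mm; the metal ends 4 mm above and in front of this.
- mat: Round green inspection mat, 120 mm diameter, 3 mm thick, fixed flat on the bench. Origin: centre of its underside.
- gouge: Bystander: hand turning tool, 270 mm long, lying loose towards the back. Origin: underside, about its middle.
- billet: Bystander: square pale wood blank, 42 x 200 x 42 mm, lying loose at the back. Origin: centre of its underside.
- wax_jar: Bystander: amber jar with brass lid, 64 mm diameter, 70 mm high, standing loose. Origin: centre of its underside.
- mug: Bystander: blue mug, 76 mm diameter, 90 mm high, standing loose. Origin: centre of its underside.
- brush: Bystander: bench brush lying loose. Origin: underside, about its middle.
- mallet: Bystander: hammer lying loose at the left. Origin: underside, about its middle.
Not all that is in view belongs to the job. Of the things that look like the hook, the smaller one is meant.

How it is judged (in metres and radians):
On the way, in this order (a step that is already met when the one before it is completed fails the run):
1. the pail hangs by its handle on the hook, let go, while the tray still stands on the bench with the ball in its pocket (contact force between pail and hook above 0.4 N and contact force between each of pail, tray and the fingers below 0.1 N and contact force between pail and tray below 0.05 N and x of pail_loop in the frame of hook between -0.102 and -0.01 m and y of pail_loop in the frame of hook between -0.02 and 0.02 m and z of pail_loop in the frame of hook between 0.215 and 0.25 m and angle between pail's own z axis and vertical below 0.35 rad and distance between ball_center and tray_pocket below 0.025 m and height (world z) of tray below 0.012 m), for 0.3 s.
2. the tray is lifted clear of the bench by the fingers with the ball in its pocket (distance between ball_center and tray_pocket below 0.025 m and height (world z) of tray above 0.04 m and contact force between tray and the fingers above 1 N), for 0.2 s.
At the end, for the whole second after the job is handed in: Tray held still in the gripper, level within 0.10 rad, underside 80 to 170 mm above the bench, touching nothing else; ball in its pocket and within 45 mm horizontally of the mat centre; pail hanging by its handle on the hook, let go, upright within 0.35 rad (contact force between pail and hook above 0.4 N and contact force between pail and the fingers below 0.1 N and contact force between pail and tray below 0.05 N and x of pail_loop in the frame of hook between -0.102 and -0.01 m and y of pail_loop in the frame of hook between -0.02 and 0.02 m and z of pail_loop in the frame of hook between 0.215 and 0.25 m and angle between pail's own z axis and vertical below 0.35 rad and distance between ball_center and tray_pocket below 0.025 m and height (world z) of tray between 0.08 and 0.17 m and angle between tray's own z axis and vertical below 0.1 rad and horizontal distance between ball_center and mat below 0.045 m and contact force between tray and the fingers above 1 N and contact force between tray and hook below 0.05 N and contact force between tray and pail below 0.05 N and linear speed of tray below 0.03 m/s and angular speed of tray below 0.15 rad/s); the arm keeps its last pose, push and grip.
It fails at once if the ball leaves its pocket (centre more than 30 mm from the pocket's middle) (distance between ball_center and tray_pocket above 0.03 m).
It fails at once if the tray is tipped more than 0.45 rad (angle between tray's own z axis and vertical above 0.45 rad).
It fails at once if another thing on the bench is moved more than 30 mm (distance of any of gouge, billet, wax_jar, mug, brush, mallet from where it was at the start of the episode above 0.03 m).
It fails at once if the tray is lifted before the pail hangs on the hook (height (world z) of tray above 0.03 m and height (world z) of pail below 0.08 m).
It also fails if it takes over 64 s, if anything falls off the work surface, if the arm or the gripper's body presses on something with over 40 N, if the wrist force passes 120 N, or if a joint passes its speed limit or range.

ROBOT

A 6-joint arm with a two-finger parallel gripper is mounted at the origin on the work surface. World frame = base frame: x ahead of the robot, y to its left, z up, the work surface at z = 0. Lengths are in m, angles in degrees, forces in N, time in s.
With the tool pointing down it reaches from about 0.4 to 0.825 m from the base axis. Payload 7 kg.
Tool frame: the origin (TCP) lies at the very end of the fingers, on their centre line; the grasp point (between the pads) lies 19 mm behind it; x points along the fingers, z is the direction in which the jaws open and shut, and the axes are right-handed (so a half turn about x gives the same grasp; the last joint's range is limited). The gripper opens to 88 mm and grips with 3 to 60 N. Pads are 19 mm wide; open, the fingers measure 130 mm over their backs; the gripper's body (78 mm by 193 mm) begins 47 mm behind the grasp point.
Start: joints at [80.105, 20.546, 0.682, 0, -70.136, -16.507], TCP at [0.3, 0.605, 0.227] pointing down, gripper open.
Joint ranges: [-176.03, 176.03], [-82.01, 121.73], [-58.28, 71.71], [-173.87, 95.51], [-174.79, -0.11], [-173.66, 173.66]. Speed limits (degrees/s): [136.94, 136.94, 172.46, 180, 180, 180].

INTERFACE

Orientations are given as [roll, pitch, yaw] about the fixed x, y, z axes, in that order (R = Rz(yaw) Ry(pitch) Rx(roll)).
In Python, from plant import * gives the robot as it stands.
- The arm moves only by the tool arm_command, never from a script. Its argument "commands" is one flat list of numbers, 5 for each row, row after row: the shift along the tool's x, y, z in mm, then the turn about the tool's x in degrees, then the opening in per cent of the stroke, from 0 (shut) to 100 (fully open). A call has 1 to 5 rows; each row shifts and turns the pose as measured when the row begins, along the tool's axes as they then stand; what a row does not reach is not made up. A row lasts 1/8 s, in which the tool goes at most 62.5 mm and 10.7 degrees, less where a joint would pass 70% of its speed; a pose out of reach is approached as far as the arm can. A call is refused whole if a number of a shift passes 62.5 or a number of a turn 10.7, either way. A call with a gripper value outside its range is refused whole. The fingers move at their own pace and stop on an object; the grip force is fixed at half the most. Time passes only in rows, so rows that do not move let the fingers close. It gives the time, the measured TCP pose, the force and the opening at its end, in the units of the state.
- get_obs(): the state, without advancing time (a new reading comes with each control period).
- snapshot(name): name is "scene" or "top" or "wrist"; returns a dict with "frame" (420x560x3 uint8, blue, green, red), "fov_y" (degrees; the focal length in pixels is half the picture's height over the tangent of half this angle, whatever the lens; pixels are square), "cx", "cy" (the principal point, pixels), "world_to_cam" (4x4, takes a point from world to camera coordinates). Camera axes: x right, y up, looking along -z (the intrinsics and any distortion apply to the point x, -y, -z); pixel columns grow to the right and rows downward; lengths in m; the calibration is good to about 2 mm. A picture is of the moment at which its call begins. There is no depth.
- close_job(): hands the job in, once; it reports no verdict.
The state is a dict: "clock": time; "joint_pos": joint angles; "qvel": joint speeds; "tau": joint torques, N m; "tool_pos": TCP position; "orientation": TCP orientation; "force": force on the tool from outside, world axes, zero at the start; "moment": the same for the moment, N m; "opening": finger opening in m.
Only numpy, scipy, OpenCV 4.12 (cv2) and the standard library are available. Lean on these libraries where they do the work, as an engineer would, in place of code of your own. Each camera call takes 0.05 s, during which the arm holds its last target. There are 200 camera calls.

## Working session

There is one attempt and no reset: what is moved stays moved. The work goes in short steps, Python scripts to look and compute and a tool call to move; the robot and the scene stay as the last step left them, time stands still between calls to the robot, and variables do not carry over. Pictures are saved under pics/ and viewed, about 8 in all and at most 12, crops included, and the job is handed in when it is done.

Besides the shell and the picture viewer there is one more tool, called by a JSON object that holds its "api" and its "payload", one argument or row to a line. arm_command: Moves the arm, as the interface text tells. Its arguments: {"type":"object","properties":{"commands":{"type":"array"}},"required":["commands"]}

```bash
ls; mkdir -p pics; cat > h.py <<'E'
from plant import *
import numpy as np, cv2
from scipy.spatial.transform import Rotation as R
def K(s): 
    f=s["frame"].shape[0]/2/np.tan(np.radians(s["fov_y"])/2); return f
def ray(s,u,v):
    f=K(s);d=np.array([(u-s["cx"])/f,-(v-s["cy"])/f,-1.]);W=np.array(s["world_to_cam"])
    return -W[:3,:3].T@W[:3,3], W[:3,:3].T@d
def plane(s,u,v,z):
    o,d=ray(s,u,v);return o+d*(z-o[2])/d[2]
def tri(s1,p1,s2,p2):
    o1,d1=ray(s1,*p1);o2,d2=ray(s2,*p2)
    t=np.linalg.lstsq(np.c_[d1,-d2],o2-o1,rcond=None)[0]
    a=o1+t[0]*d1;b=o2+t[1]*d2;return (a+b)/2,np.linalg.norm(a-b)
def proj(s,p):
    W=np.array(s["world_to_cam"]);c=W[:3,:3]@np.array(p)+W[:3,3];f=K(s)
    return s["cx"]+f*c[0]/-c[2], s["cy"]-f*c[1]/-c[2]
def tool(p,o=None):  # world point -> shift in tool axes, mm
    o=o or get_obs();T=R.from_euler('xyz',o["orientation"],degrees=True)
    return T.inv().apply(np.array(p)-o["tool_pos"])*1000
E
python3 - <<'E'
from h import *
o=get_obs();print(o)
a=[]
for n in("scene","top","wrist"):
    s=snapshot(n);np.save(n+".npy",s,allow_pickle=True);cv2.imwrite(f"pics/{n}0.png",s["frame"])
    print({k:v for k,v in s.items() if k not in("frame","world_to_cam")}, ray(s,280,210))
E
```

```text
pics
{'clock': 0.0, 'joint_pos': array([ 8.01043784e+01,  2.05901893e+01,  6.33657205e-01, -1.88807710e-02,
       -7.01363438e+01, -1.65071551e+01]), 'qvel': array([-0.06919041, -0.0504981 , -0.02597642, -0.03297473, -0.151277  ,
       -0.00733487]), 'tau': array([ 1.85792938e-03, -5.82717919e+01,  2.93053794e+01,  6.99704424e+00,
        6.73410657e-03, -1.72020459e-04]), 'tool_pos': array([0.29996872, 0.6041361 , 0.22563977]), 'orientation': array([   5.68940948,   89.90544278, -110.71979695]), 'force': array([ 0.85992172,  0.06162451, -0.47680368]), 'moment': array([ 0.00528951, -0.00300896,  0.00304446]), 'opening': 0.08753871590984313}
{'fov_y': 46.90583454429553, 'cx': 276.52485609568606, 'cy': 219.5339366847943} (array([ 1.63925138, -0.38803786,  0.90023492]), array([-0.80288187,  0.31561093, -0.50617184]))
{'fov_y': 55.6428785002495, 'cx': 279.9228205748583, 'cy': 216.3405303842703} (array([0.27517293, 0.03514377, 1.55357783]), array([ 0.19538874,  0.00277344, -0.9808514 ]))
{'fov_y': 69.16223157291358, 'cx': 276.80893284825106, 'cy': 214.6932561439988} (array([0.36921531, 0.56916312, 0.38373046]), array([-0.25047981,  0.11013057, -0.96201778]))
```

View pics/scene0.png

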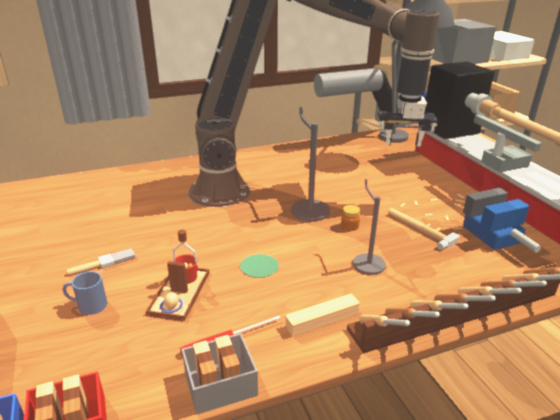

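View pics/top0.png

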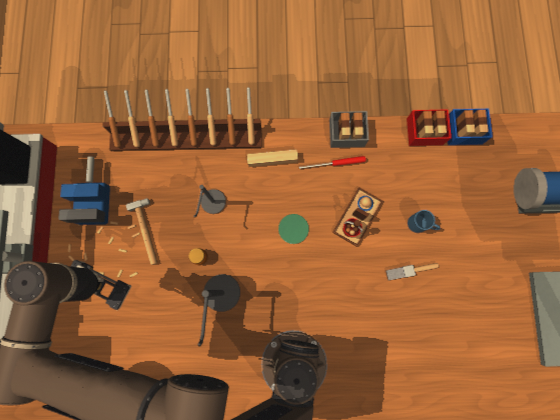

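The scene picture shows two hook stands: a large one with its foot at about (311,210) in scene and (222,293) in top, and a small one with its foot at (370,264) and (214,201). The smaller one is meant. The tray is at (180,290) in scene and (359,217) in top, with the pail at its robot-side end. The mat is at (259,266) and (293,229). Next is one enlarged composite to confirm.

```bash
python3 - <<'E'
from h import *
S=np.load("scene.npy",allow_pickle=True).item();T=np.load("top.npy",allow_pickle=True).item()
def c(s,u,v,w,h):return cv2.resize(s["frame"][v:v+h,u:u+w],(400,300),interpolation=cv2.INTER_CUBIC)
im=np.vstack([np.hstack([c(S,320,175,133,100),c(T,180,175,80,60)]),np.hstack([c(S,130,225,133,100),c(T,320,180,80,60)])])
cv2.imwrite("pics/crop.png",im)
m=cv2.inRange(cv2.cvtColor(S["frame"],cv2.COLOR_BGR2HSV),(60,80,40),(90,255,255))
for n,s in(("S",S),("T",T)):
    m=cv2.inRange(cv2.cvtColor(s["frame"],cv2.COLOR_BGR2HSV),(55,80,40),(92,255,255))
    k,_,st,ce=cv2.connectedComponentsWithStats(m);i=1+np.argmax(st[1:,4]);print(n,ce[i],st[i],plane(s,*ce[i],.003))
print(proj(T,(0,0,0)),proj(S,(0,0,0)))
print("big/small foot",plane(S,311,210,.012),plane(T,222,293,.012),plane(S,370,264,.012),plane(T,214,201,.012))
E
```

```text
Traceback (most recent call last):
ValueError: attempt to get argmax of an empty sequence
```

View pics/crop.png

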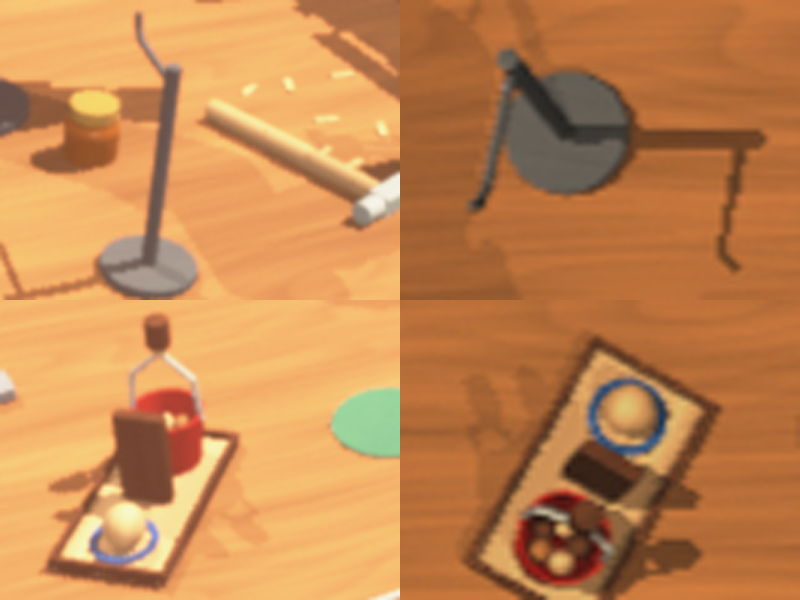

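The enlarged crop confirms the small stand. Its arm points to about -y/-x from the post (toward scene left/back), and no pail is on it. Next I triangulate from the crop pixels.

```bash
python3 - <<'E'
from h import *
S=np.load("scene.npy",allow_pickle=True).item();T=np.load("top.npy",allow_pickle=True).item()
for n,s in(("S",S),("T",T)):
    m=cv2.inRange(cv2.cvtColor(s["frame"],cv2.COLOR_BGR2HSV),(50,60,30),(95,255,255))
    r=[(a[4],c) for a,c in zip(*cv2.connectedComponentsWithStats(m)[2:])][1:]
    if r: a,c=max(r,key=lambda t:t[0]);print("mat",n,a,c,plane(s,*c,.003))
    else: print(n,s["frame"][266,259],cv2.cvtColor(s["frame"],cv2.COLOR_BGR2HSV)[266,259])
cs=lambda u,v,ou,ov:(ou+u/3.0075,ov+v/3.0)
ct=lambda u,v,ou,ov:(ou+u/5,ov+v/5)
print("base",proj(T,(0,0,0)),proj(S,(0,0,0)))
h=(320,175);g=(180,175);a=(130,225);b=(320,180)
for n,p,q in(("posttop",cs(172,72,*h),ct(108,58,*g)),("tip",cs(139,17,*h),ct(76,205,*g)),("foot",cs(148,265,*h),ct(169,130,*g)),
 ("knob",cs(157,32,*a),ct(190,213,*b)),("ball",cs(125,225,*a),ct(228,113,*b))):
    print(n,tri(S,p,T,q))
print("foot T",plane(T,*ct(169,130,*g),.012),"S",plane(S,*cs(148,265,*h),.012))
print("tray corners",[plane(T,*ct(*c,*b),.016).round(3) for c in((197,40),(318,108),(68,265))],
 [plane(S,*cs(*c,*a),.016).round(3) for c in((49,269),(165,280),(238,136))])
print("pailbottom-ish rim circle T",plane(T,*ct(163,237,*b),.06))
print("board top corners T (z .106)",[plane(T,*ct(*c,*b),.106).round(3) for c in((180,144),(234,172))])
for c in T,:
  print("post top at .24 T",plane(T,*ct(108,58,*g),.24),"S",plane(S,*cs(172,72,*h),.24)," tip T",plane(T,*ct(76,205,*g),.245),"S",plane(S,*cs(139,17,*h),.245))
E
```

```text
mat S 643 [259.05754277 265.42768274] [ 0.50681089 -0.01044684  0.003     ]
mat T 668 [293.20808383 228.35928144] [ 0.50926931 -0.01104629  0.003     ]
base (np.float64(293.69854603084445), np.float64(364.078016492792)) (np.float64(219.1605889169939), np.float64(192.26886953285373))
posttop (array([0.6247468 , 0.3051928 , 0.23597849]), np.float64(0.00010949257785281451))
tip (array([0.52283132, 0.32571327, 0.24124672]), np.float64(0.0037671308137008806))
foot (array([0.62528734, 0.30359915, 0.0108186 ]), np.float64(0.0038708250596115935))
knob (array([ 0.50181031, -0.23368667,  0.16133299]), np.float64(0.005113970417415834))
ball (array([ 0.60174621, -0.29479534,  0.02867079]), np.float64(0.0026436557516070092))
foot T [0.62415115 0.30159798 0.012     ] S [0.62686163 0.30475952 0.012     ]
tray corners [array([ 0.664, -0.278,  0.016]), array([ 0.607, -0.37 ,  0.016]), array([ 0.486, -0.167,  0.016])] [array([ 0.622, -0.365,  0.016]), array([ 0.672, -0.273,  0.016]), array([ 0.494, -0.163,  0.016])]
pailbottom-ish rim circle T [ 0.49973231 -0.23452226  0.06      ]
board top corners T (z .106) [array([ 0.562, -0.242,  0.106]), array([ 0.54 , -0.281,  0.106])]
post top at .24 T [0.62365355 0.304318   0.24      ] S [0.63088714 0.30105932 0.24      ]  tip T [0.52127178 0.32312776 0.245     ] S [0.52909277 0.32383297 0.245     ]
```

```bash
cat >> h.py <<'E'
def plan(p,yaw=None):
    """world target, yaw (deg) of the tool z axis mod 180: prints the turn about tool x, and the shift in tool axes (after that turn and before)"""
    o=get_obs();T=R.from_euler('xyz',o["orientation"],degrees=True);zt=T.apply([0,0,1]);xt=T.apply([1,0,0])
    y0=np.degrees(np.arctan2(zt[1],zt[0]));t=0
    if yaw is not None: t=-((yaw-y0+90)%180-90)   # tool x points down: + turn is - yaw
    d=np.array(p)-o["tool_pos"]
    print("tcp",o["tool_pos"].round(4),"toolx",xt.round(4),"zyaw",y0.round(2),"j6",o["joint_pos"][5].round(1),"F",o["force"].round(1),"open",round(o["opening"]*1000,1),"t",o["clock"])
    print("  turn",round(t,2),"shift now-axes",(T.inv().apply(d)*1000).round(1),"after turn",((T*R.from_euler('x',t,degrees=True)).inv().apply(d)*1000).round(1))
E
python3 - <<'E'
from h import *
S=np.load("scene.npy",allow_pickle=True).item();T=np.load("top.npy",allow_pickle=True).item()
print("big",plane(T,222,293,.012),plane(S,311,210,.012),tri(S,(313,125),T,(206,293)),tri(S,(301,110),T,(202,345)))
print("wax",plane(T,197,256,.07))
plan((.62,.33,.36),58); plan((.50,-.234,.36),58)
E
```

```text
big [0.26468798 0.26659196 0.012     ] [0.26981562 0.27108077 0.012     ] (array([0.26757137, 0.26566863, 0.33500523]), np.float64(0.001356169289255344)) (array([0.11951331, 0.28056938, 0.33591732]), np.float64(0.010006513043741653))
wax [0.40236436 0.35206166 0.07      ]
tcp [0.3    0.6042 0.2258] toolx [-5.0e-04 -1.2e-03 -1.0e+00] zyaw -116.41 j6 -16.5 F [-0.1 -0.7  1. ] open 87.6 t 0.15
  turn 5.59 shift now-axes [-134.   408.6  103.5] after turn [-134.   416.7   63.2]
tcp [0.3    0.6042 0.2258] toolx [-5.0e-04 -1.2e-03 -1.0e+00] zyaw -116.41 j6 -16.5 F [-0.1 -0.7  1. ] open 87.6 t 0.15
  turn 5.59 shift now-axes [-133.2  552.   662. ] after turn [-133.2  613.8  605.1]
```

{"api": "arm_command", "payload": {
  "commands": [-45,0,0,5.6,100,-45,0,0,0,100,-45,30,5,0,100,0,60,9,0,100,0,60,9,0,100]
}}

```text
clock: 0.78
tool_pos: [0.4142, 0.5049, 0.3622]
orientation: [17.4, 89.6, -104.4]
force: [0.8, 0.6, -0.8]
opening: 0.0878
```

{"api": "arm_command", "payload": {
  "commands": [0,60,9,0,100,0,60,9,0,100,0,60,9,0,100,0,60,15,0,100,0,20,60,0,100]
}}

```text
clock: 1.4
tool_pos: [0.5878, 0.277, 0.3586]
orientation: [-1.9, 89.3, -123.8]
force: [-0.2, -0.2, 0.1]
opening: 0.0877
```

```bash
python3 - <<'E'
from h import *
plan((.50,-.234,.36),58); plan((.50,-.234,.24),58)
E
```

```text
tcp [0.5878 0.277  0.3586] toolx [-0.0071 -0.0107 -0.9999] zyaw -121.83 j6 15.6 F [-0.2 -0.2  0.1] open 87.7 t 1.4
  turn 0.17 shift now-axes [  4.6 194.9 480.4] after turn [  4.6 196.3 479.9]
tcp [0.5878 0.277  0.3586] toolx [-0.0071 -0.0107 -0.9999] zyaw -121.83 j6 15.6 F [-0.2 -0.2  0.1] open 87.7 t 1.4
  turn 0.17 shift now-axes [124.6 195.  478.9] after turn [124.6 196.4 478.3]
```

{"api": "arm_command", "payload": {
  "commands": [0,21,52,0,100,0,21,52,0,100,0,21,52,0,100,0,21,52,0,100,10,22,54,0,100]
}}

```text
clock: 2.02
tool_pos: [0.537, -0.011, 0.3508]
orientation: [-3.1, 89.1, -125.0]
force: [1.6, -1.1, -0.1]
opening: 0.0878
```

{"api": "arm_command", "payload": {
  "commands": [10,22,54,0,100,10,22,54,0,100,10,22,54,0,100,10,20,50,0,100,0,0,0,0,100]
}}

```text
clock: 2.65
tool_pos: [0.4931, -0.2468, 0.3116]
orientation: [-8.9, 89.1, -131.0]
force: [0.1, 0.4, -0.5]
opening: 0.088
```

```bash
python3 - <<'E'
from h import *
plan((.50,-.234,.26),58)
s=snapshot("wrist");np.save("w1.npy",s,allow_pickle=True);t=snapshot("top");np.save("t1.npy",t,allow_pickle=True)
im=s["frame"].copy()
for p in((.501,-.234,.158),(.501,-.234,.133),(.602,-.295,.028),(.552,-.266,.106)):
    q=proj(s,p);cv2.circle(im,tuple(int(x) for x in q),3,(0,255,0),1);print(q)
cv2.imwrite("pics/w1.png",im)
E
```

```text
tcp [ 0.4931 -0.2468  0.3116] toolx [-0.0099 -0.0114 -0.9999] zyaw -122.06 j6 63.5 F [ 0.1  0.4 -0.5] open 88.0 t 2.65
  turn -0.06 shift now-axes [ 51.4  -0.8 -15.3] after turn [ 51.4  -0.8 -15.3]
(np.float64(259.2525143101574), np.float64(199.89245335426003))
(np.float64(260.1278603627996), np.float64(194.49923573368923))
(np.float64(260.22225219596675), np.float64(91.36396660823895))
(np.float64(260.2247430026009), np.float64(138.44277975071645))
```

View pics/w1.png

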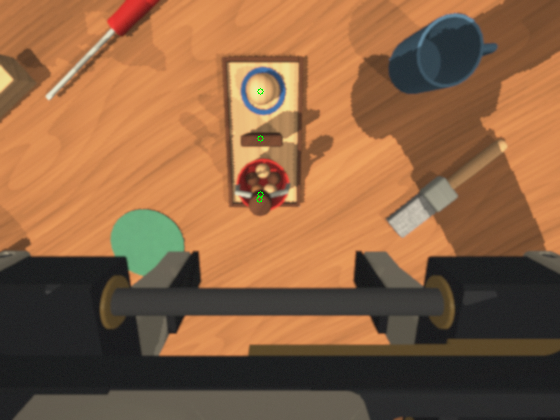

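The wrist view shows the tray's long axis running straight up in the picture, from (263,60) to (263,205), so its yaw is about -32°. The knob is at (260,205), the loop ends are at (237,191) and (289,190) (in line with the jaws), the board is at (261,140), and the ball is in its ring at (263,91). The projected estimates land on all of them.

```bash
python3 - <<'E'
from h import *
s=np.load("w1.npy",allow_pickle=True).item();S=np.load("scene.npy",allow_pickle=True).item()
for z in(.158,.171):print(plane(s,260,204,z))
print("tri knob",tri(s,(260,203),S,(182.2,235.6)))
print("loop yaw",plane(s,237,191,.106)-plane(s,289,190,.106))
b=plane(s,261,135,.106);print("board top",b,plane(s,243,134,.106),plane(s,282,134,.106),"ball",plane(s,263,91,.03))
c=[plane(s,*q,.016) for q in((222,56),(306,57),(299,205),(230,205))];print("tray",np.mean(c,0),[x.round(3) for x in c])
plan((.501,-.237,.139),58)
E
```

```text
[ 0.49683166 -0.23223417  0.158     ]
[ 0.49946964 -0.23452046  0.171     ]
tri knob (array([ 0.49773548, -0.23168268,  0.15796966]), np.float64(0.0022465255553076654))
loop yaw [0.03267303 0.05415151 0.        ]
board top [ 0.55476429 -0.26885629  0.106     ] [ 0.56670364 -0.25190142  0.106     ] [ 0.54284141 -0.28999034  0.106     ] ball [ 0.60022069 -0.29836974  0.03      ]
tray [ 0.54994758 -0.26783025  0.016     ] [array([ 0.667, -0.276,  0.016]), array([ 0.607, -0.371,  0.016]), array([ 0.435, -0.257,  0.016]), array([ 0.491, -0.167,  0.016])]
tcp [ 0.4943 -0.2446  0.3125] toolx [-0.0081 -0.0115 -0.9999] zyaw -121.92 j6 63.4 F [ 0.1 -0.6  0.1] open 87.5 t 2.75
  turn 0.08 shift now-axes [173.4   1.8 -12.4] after turn [173.4   1.8 -12.4]
```

{"api": "arm_command", "payload": {
  "commands": [40,0,-7,0,100,40,-1,-7,0,100,40,0,0,0,100,30,0,0,0,100,0,0,0,0,100]
}}

```text
clock: 3.38
tool_pos: [0.5036, -0.2279, 0.1612]
orientation: [21.4, 89.3, -100.0]
force: [-0.5, -0.0, 0.7]
opening: 0.0878
```

```bash
python3 - <<'E'
from h import *
plan((.499,-.234,.139),58)
s=snapshot("wrist");cv2.imwrite("pics/w2.png",s["frame"][100:420])
print(proj(s,(.499,-.234,.171)))
E
```

```text
tcp [ 0.5036 -0.2279  0.1612] toolx [-0.0021 -0.012  -0.9999] zyaw -121.47 j6 61.6 F [-0.5 -0.   0.7] open 87.8 t 3.375
  turn 0.53 shift now-axes [22.2 -0.8  7.3] after turn [22.2 -0.7  7.3]
(np.float64(289.2241746436506), np.float64(274.51337371957595))
```

View pics/w2.png

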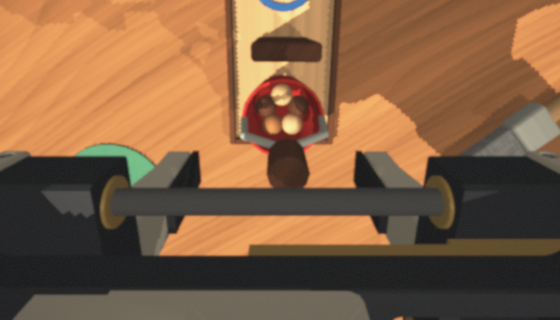

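The knob is at (288,265) in full-frame pixels and the estimate projects to (289,274), so they agree. It lies 7 mm off the jaw middle, so I correct that, go down and grip.

{"api": "arm_command", "payload": {
  "commands": [0,-1,8,0.5,100,12,0,0,0,100,10,0,0,0,100,0,0,0,0,100]
}}

```text
clock: 3.92
tool_pos: [0.5018, -0.235, 0.1436]
orientation: [58.9, 89.1, -63.0]
force: [0.0, -0.3, 0.6]
opening: 0.0874
```

{"api": "arm_command", "payload": {
  "commands": [0,0,0,0,10,0,0,0,0,10,0,0,0,0,10,0,0,0,0,10,0,0,0,0,10]
}}

```text
clock: 4.55
tool_pos: [0.5022, -0.2352, 0.1441]
orientation: [61.0, 89.1, -60.9]
force: [-0.4, 0.4, -0.8]
opening: 0.0432
```

```bash
python3 - <<'E'
from h import *
plan((.499,-.234,.139),58)
E
```

```text
tcp [ 0.5022 -0.2352  0.1441] toolx [ 0.0078 -0.014  -0.9999] zyaw -121.92 j6 61.8 F [-0.4  0.4 -0.8] open 43.2 t 4.55
  turn 0.08 shift now-axes [ 5.1 -3.5  0.6] after turn [ 5.1 -3.5  0.6]
```

{"api": "arm_command", "payload": {
  "commands": [4,-2,0,0,10,0,0,0,0,10,0,0,0,0,10,0,0,0,0,10,0,0,0,0,10]
}}

```text
clock: 5.18
tool_pos: [0.5002, -0.234, 0.1396]
orientation: [59.6, 89.1, -62.3]
force: [0.7, 0.1, -0.6]
opening: 0.0234
```

{"api": "arm_command", "payload": {
  "commands": [-5,0,0,0,10,-15,0,0,0,10,-30,0,0,0,10,-40,0,0,0,10,-40,0,0,0,10]
}}

```text
clock: 5.8
tool_pos: [0.4975, -0.2319, 0.2734]
orientation: [40.1, 89.2, -81.9]
force: [1.2, -0.5, -1.3]
opening: 0.0234
```

```bash
python3 - <<'E'
from h import *
# hook: post (.6245,.304), -x dir yaw 168.2
u=np.array([np.cos(np.radians(-11.7)),np.sin(np.radians(-11.7))])
for d in(-.165,-.05):print(np.array([.6245,.304])+u*d)
plan((*(np.array([.6245,.304])+u*-.165),.275),78.3)
E
```

```text
[0.46292824 0.3374599 ]
[0.57553886 0.31413936]
tcp [ 0.4975 -0.2319  0.2734] toolx [ 0.0019 -0.0131 -0.9999] zyaw -121.94 j6 61.8 F [ 1.2 -0.5 -1.3] open 23.4 t 5.8
  turn -20.24 shift now-axes [  -9.1 -330.5 -464.9] after turn [  -9.1 -149.2 -550.5]
```

{"api": "arm_command", "payload": {
  "commands": [0,-5,-15,-10.1,10,0,-13,-30,-10.1,10,0,-15,-50,0,10,0,-15,-50,0,10,0,-15,-50,0,10]
}}

```text
clock: 6.42
tool_pos: [0.487, -0.0261, 0.2807]
orientation: [58.6, 88.8, -42.8]
force: [1.1, 0.3, -1.1]
opening: 0.0236
```

{"api": "arm_command", "payload": {
  "commands": [0,-15,-50,0,10,0,-15,-50,0,10,0,-15,-50,0,10,0,-15,-50,0,10,0,-10,-40,0,10]
}}

```text
clock: 7.05
tool_pos: [0.4635, 0.2317, 0.2845]
orientation: [79.8, 88.6, -21.4]
force: [0.2, 0.0, -1.6]
opening: 0.0236
```

```bash
python3 - <<'E'
from h import *
plan((.463,.3375,.270),78.3)
E
```

```text
tcp [0.4635 0.2317 0.2845] toolx [ 0.0231 -0.0091 -0.9997] zyaw -101.28 j6 29.0 F [ 0.2  0.  -1.6] open 23.6 t 7.05
  turn 0.42 shift now-axes [  13.5  -21.5 -103.7] after turn [  13.5  -22.3 -103.6]
```

{"api": "arm_command", "payload": {
  "commands": [4,-7,-35,0.4,10,4,-7,-35,0,10,4,-7,-25,0,10,1,0,-8,0,10,0,0,0,0,10]
}}

```text
clock: 7.68
tool_pos: [0.4628, 0.3427, 0.2744]
orientation: [87.5, 88.5, -14.0]
force: [0.1, -0.4, -0.8]
opening: 0.0233
```

```bash
python3 - <<'E'
from h import *
plan((.463,.3375,.270),78.3);plan((.5755,.314,.270),78.3)
s=snapshot("scene");t=snapshot("top");np.save("s3.npy",s,allow_pickle=True);np.save("t3.npy",t,allow_pickle=True)
w=snapshot("wrist")
c=lambda f,u,v,w,h:cv2.resize(f[v:v+h,u:u+w],(400,300),interpolation=cv2.INTER_CUBIC)
cv2.imwrite("pics/c3.png",np.hstack([np.vstack([c(s["frame"],310,130,120,90),c(t["frame"],160,165,80,60)]),np.vstack([c(w["frame"],0,0,560,420),c(s["frame"],130,225,133,100)])]))
E
```

```text
tcp [0.4628 0.3427 0.2744] toolx [ 0.0256 -0.0064 -0.9997] zyaw -101.48 j6 21.1 F [ 0.1 -0.4 -0.8] open 23.3 t 7.675
  turn 0.22 shift now-axes [4.5 1.1 5. ] after turn [4.5 1.1 5. ]
tcp [0.4628 0.3427 0.2744] toolx [ 0.0256 -0.0064 -0.9997] zyaw -101.48 j6 21.1 F [ 0.1 -0.4 -0.8] open 23.3 t 7.675
  turn 0.22 shift now-axes [  7.5 116.    5.7] after turn [  7.5 116.    5.2]
```

View pics/c3.png

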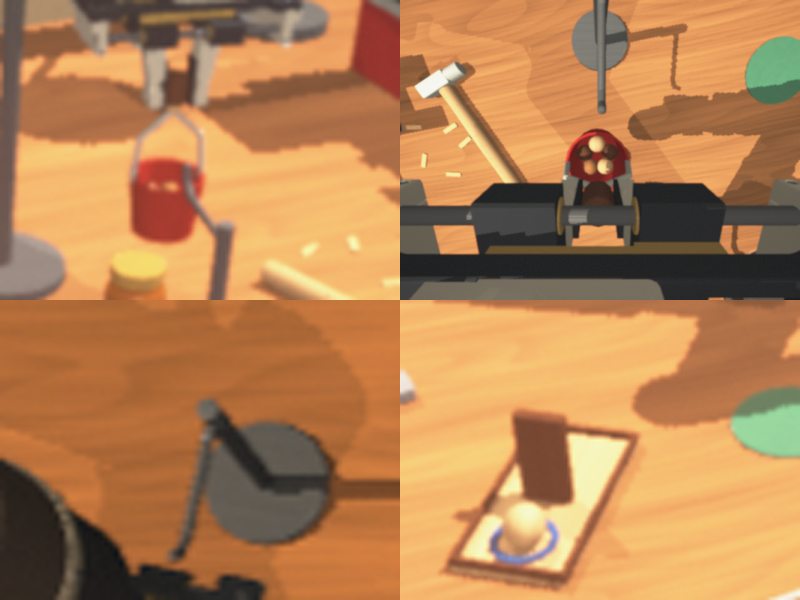

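The pail is held upright in front of the upturned tip. In the wrist view, where the composite's quarters are at 1.4x, the tip is at about (283,151), the post top is near (280,15), and the pail is at about (277,218). The bar runs straight up the picture, so the headings match. The tray stands undisturbed with the ball in its pocket.

```bash
python3 - <<'E'
from h import *
w=snapshot("wrist");T0=np.load("top.npy",allow_pickle=True).item();S0=np.load("scene.npy",allow_pickle=True).item()
tip=plane(w,283,151,.243);print("tip",tip,"bar mid",plane(w,281,75,.22))
g=cv2.cvtColor(w["frame"],cv2.COLOR_BGR2GRAY)
for v in(30,60,90,120,150):
    r=g[v,250:320].astype(int);m=np.where(r<np.median(r)-40)[0]+250;print(v,m.min() if len(m) else 0,m.max() if len(m) else 0,plane(w,(m.min()+m.max())/2,v,.22) if len(m) else "")
o=get_obs();print(o["tool_pos"],proj(w,o["tool_pos"]))
E
```

```text
tip [0.52242884 0.3250084  0.243     ] bar mid [0.56871415 0.31667322 0.22      ]
30 273 287 [0.59432971 0.31219477 0.22      ]
60 286 293 [0.57632488 0.30958966 0.22      ]
90 286 286 [0.55915206 0.31523237 0.22      ]
120 283 287 [0.54079438 0.31950406 0.22      ]
150 276 288 [0.52178118 0.32534587 0.22      ]
[0.46291866 0.34186134 0.27471954] (np.float64(275.4475050499296), np.float64(264.77322004003753))
```

{"api": "arm_command", "payload": {
  "commands": [3,0,5,0.2,10,1,15,0,0,10,1,20,0,0,10,1,20,0,0,10,0,0,0,0,10]
}}

```text
clock: 8.5
tool_pos: [0.5207, 0.3227, 0.2703]
orientation: [90.5, 88.4, -11.4]
force: [-0.2, -0.5, -1.3]
opening: 0.0233
```

```bash
python3 - <<'E'
from h import *
plan((.5755,.3145,.272),78.3)
E
```

```text
tcp [0.5207 0.3227 0.2703] toolx [ 0.0268 -0.0054 -0.9996] zyaw -101.86 j6 26.7 F [-0.2 -0.5 -1.3] open 23.3 t 8.5
  turn -0.16 shift now-axes [-0.1 55.3 -3.2] after turn [-0.1 55.3 -3. ]
```

{"api": "arm_command", "payload": {
  "commands": [0,15,-2,0,10,0,20,-1,0,10,0,17,0,0,10,0,0,0,0,10]
}}

```text
clock: 9.0
tool_pos: [0.5771, 0.314, 0.271]
orientation: [88.5, 88.5, -13.4]
force: [-0.6, 0.0, -1.1]
opening: 0.0234
```

```bash
python3 - <<'E'
from h import *
plan((.5755,.3145,.235),78.3)
E
```

```text
tcp [0.5771 0.314  0.271 ] toolx [ 0.0262 -0.0063 -0.9996] zyaw -101.92 j6 31.4 F [-0.6  0.  -1.1] open 23.4 t 9.0
  turn -0.22 shift now-axes [35.9 -2.6 -0.2] after turn [35.9 -2.6 -0.2]
```

{"api": "arm_command", "payload": {
  "commands": [12,-1,0,0,10,12,-1,0,0,10,8,0,0,0,10,0,0,0,0,10]
}}

```text
clock: 9.5
tool_pos: [0.5754, 0.3146, 0.2364]
orientation: [89.6, 88.5, -12.3]
force: [1.0, 1.6, 0.1]
opening: 0.0232
```

```bash
python3 - <<'E'
from h import *
plan((.5755,.3145,.235),78.3)
E
```

```text
tcp [0.5754 0.3146 0.2364] toolx [ 0.026  -0.0057 -0.9996] zyaw -101.88 j6 31.2 F [1.  1.6 0.1] open 23.2 t 9.5
  turn -0.18 shift now-axes [1.4 0.1 0.1] after turn [1.4 0.1 0.1]
```

{"api": "arm_command", "payload": {
  "commands": [2,0,0,0,10,0,0,0,0,10]
}}

```text
clock: 9.75
tool_pos: [0.5758, 0.3154, 0.2358]
orientation: [93.3, 88.4, -8.5]
force: [0.9, 0.7, -0.9]
opening: 0.0236
```

{"api": "arm_command", "payload": {
  "commands": [0,0,0,0,32,0,0,0,0,40,0,0,0,0,60,0,0,0,0,60,0,0,0,0,60]
}}

```text
clock: 10.38
tool_pos: [0.5755, 0.3146, 0.2357]
orientation: [90.9, 88.4, -11.0]
force: [-0.1, -0.2, 0.0]
opening: 0.0521
```

```bash
python3 - <<'E'
from h import *
plan((.5755,.3145,.33),78.3)
s=snapshot("scene");w=snapshot("wrist")
c=lambda f,u,v,w,h:cv2.resize(f[v:v+h,u:u+w],(400,300),interpolation=cv2.INTER_CUBIC)
cv2.imwrite("pics/c4.png",np.hstack([c(s["frame"],310,130,120,90),c(w["frame"],0,0,560,420)]))
E
```

```text
tcp [0.5755 0.3146 0.2357] toolx [ 0.0272 -0.0053 -0.9996] zyaw -101.85 j6 31.2 F [-0.1 -0.2  0. ] open 52.1 t 10.375
  turn -0.15 shift now-axes [-94.3   2.7   0.1] after turn [-94.3   2.7   0.1]
```

View pics/c4.png

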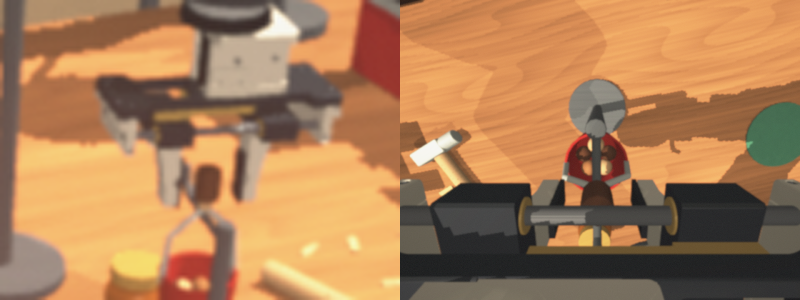

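The pail hangs by its loop on the bar, and the open fingers stand clear on both sides of the knob. I back straight up, then turn for the tray.

{"api": "arm_command", "payload": {
  "commands": [-10,0,0,0,60,-25,1,0,0,60,-35,1,0,0,60,-40,1,0,0,60,0,0,0,0,60]
}}

```text
clock: 11.1
tool_pos: [0.5756, 0.3144, 0.3522]
orientation: [92.2, 88.3, -9.6]
force: [-0.1, 1.0, -0.5]
opening: 0.0526
```

{"api": "arm_command", "payload": {
  "commands": [0,0,0,10,45,0,0,0,10,45,0,0,0,10,45,0,0,0,10,45,0,0,0,10,45]
}}

```text
clock: 11.72
tool_pos: [0.575, 0.3142, 0.3532]
orientation: [145.5, 88.3, -7.9]
force: [-0.2, 1.1, 0.7]
opening: 0.0394
```

{"api": "arm_command", "payload": {
  "commands": [0,0,0,10,45,0,0,0,10,45,0,0,0,10,45,0,0,0,10,45,0,0,0,10,45]
}}

```text
clock: 12.35
tool_pos: [0.5742, 0.3138, 0.3529]
orientation: [-164.7, 88.4, -9.8]
force: [0.5, 0.1, 0.1]
opening: 0.039
```

```bash
python3 - <<'E'
from h import *
plan((.551,-.267,.2),-32)
s=snapshot("scene");cv2.imwrite("pics/s5.png",s["frame"])
for p in((.552,-.267,.106),(.602,-.296,.028)):print(proj(s,p))
E
```

```text
tcp [0.5742 0.3138 0.3529] toolx [ 0.0277 -0.0048 -0.9996] zyaw 154.92 j6 -71.7 F [0.5 0.1 0.1] open 39.0 t 12.35
  turn 6.92 shift now-axes [ 154.9  537.  -220.9] after turn [ 154.9  506.5 -284. ]
(np.float64(174.79875503179315), np.float64(264.4761052736817))
(np.float64(170.6631683412233), np.float64(300.33458620404))
```

View pics/s5.png

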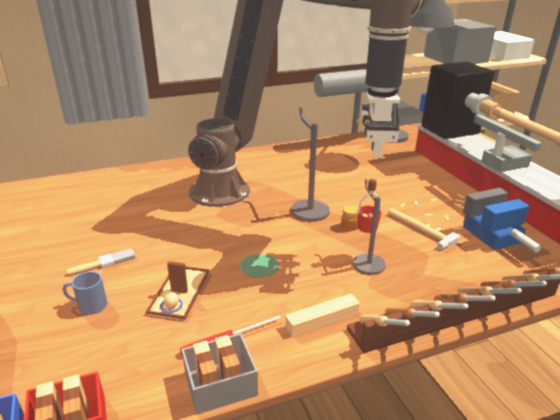

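The pail hangs on the small hook at (369,215), the tray and ball are unmoved at (178,290), and all bystanders are in place. I move over to the tray.

{"api": "arm_command", "payload": {
  "commands": [0,0,0,6.9,45,0,51,-28,0,45,0,51,-28,0,45,0,51,-28,0,45,15,51,-28,0,45]
}}

```text
clock: 13.02
tool_pos: [0.5599, 0.0789, 0.3377]
orientation: [-160.6, 88.4, -12.1]
force: [1.4, 0.4, -0.6]
opening: 0.0393
```

{"api": "arm_command", "payload": {
  "commands": [15,51,-28,0,45,20,51,-28,0,45,20,51,-28,0,45,20,51,-28,0,45,20,40,-28,0,45]
}}

```text
clock: 13.65
tool_pos: [0.5545, -0.21, 0.2446]
orientation: [-158.3, 88.1, -8.8]
force: [0.5, -0.3, -0.7]
opening: 0.0396
```

{"api": "arm_command", "payload": {
  "commands": [0,0,0,0,45]
}}

```text
clock: 13.78
tool_pos: [0.5531, -0.2128, 0.2424]
orientation: [-159.1, 88.3, -9.7]
force: [-0.7, 0.4, 0.7]
opening: 0.0393
```

```bash
python3 - <<'E'
from h import *
plan((.552,-.267,.15),-32)
w=snapshot("wrist");np.save("w6.npy",w,allow_pickle=True);cv2.imwrite("pics/w6.png",w["frame"])
print(proj(w,(.552,-.267,.106)))
E
```

```text
tcp [ 0.5531 -0.2128  0.2424] toolx [ 0.0287 -0.0049 -0.9996] zyaw 149.43 j6 -28.6 F [-0.7  0.4  0.7] open 39.3 t 13.775
  turn 1.43 shift now-axes [ 92.6  48.1 -24.1] after turn [ 92.6  47.5 -25.3]
(np.float64(252.4156854278309), np.float64(156.36446675282613))
```

View pics/w6.png

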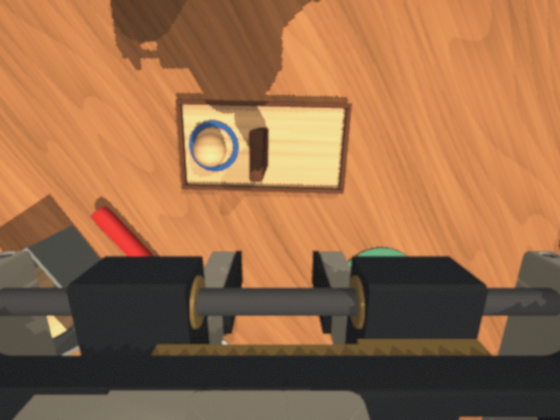

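The wrist view shows the tray alone, with the ball in its ring at (213,147) and the board at (258,154). The tray's outer corners are at about (179,96), (350,99), (343,192) and (184,190). I compute its centre and yaw from these.

```bash
python3 - <<'E'
from h import *
w=np.load("w6.npy",allow_pickle=True).item()
c=[plane(w,*q,.016) for q in((178,95),(350,98),(343,193),(182,191))];m=np.mean(c,0);print(m,[x.round(3) for x in c])
for a,b in((0,1),(3,2)):
    d=c[a]-c[b];print(np.degrees(np.arctan2(d[1],d[0])),np.linalg.norm(d))
f=cv2.cvtColor(w["frame"],cv2.COLOR_BGR2GRAY);print(f[140,244:276]);print(f[165,244:276]);print(f[120:190,256])
for u,v in((252,128),(252,180),(256,155)):print(plane(w,u,v,.106))
for q in((.552,-.267),m[:2]):
  for dy in(-.025,.025):
    for dx in(-.007,.007):
      a=np.radians(-32);p=np.array(q)+[dx*np.cos(a)-dy*np.sin(a),dx*np.sin(a)+dy*np.cos(a)];print(np.round(proj(w,(*p,.106)),0),end=" ")
E
```

```text
[ 0.54815701 -0.26691403  0.016     ] [array([ 0.604, -0.369,  0.016]), array([ 0.431, -0.263,  0.016]), array([ 0.49 , -0.165,  0.016]), array([ 0.668, -0.272,  0.016])]
-31.578913245266545 0.20292081682345717
-30.8943960272478 0.20819706975425392
[170 145 130 116  97  72  56  54  57  55  56  55  57  58  60  58  57  53
  51  45  43  45  54  83 137 183 203 207 209 209 209 209]
[200 200 198 192 169 123  80  55  54  53  58  54  53  55  53  54  52  51
  46  50  49  49  64 111 168 204 215 217 218 217 218 217]
[147 145 145 143 142 139 135 122  94  65  57  58  56  56  56  56  57  57
  57  56  57  58  57  56  55  54  55  55  52  54  54  54  56  55  55  56
  54  55  55  54  52  52  55  52  54  53  54  52  56  60  72  84  91  94
  93  90  91  89  87  87  94 125 153 150 129 103  84  79  88  92]
[ 0.53855627 -0.28932278  0.106     ]
[ 0.56442475 -0.24781641  0.106     ]
[ 0.54836412 -0.2663606   0.106     ]
[260. 129.] [245. 129.] [260. 182.] [245. 182.] [264. 127.] [248. 127.] [263. 181.] [249. 180.]
```

```bash
python3 - <<'E'
from h import *
plan((.549,-.267,.15),-31.5)
E
```

```text
tcp [ 0.5536 -0.2118  0.2435] toolx [ 0.0305 -0.0051 -0.9995] zyaw 149.47 j6 -28.7 F [-0.4  0.7 -0.3] open 38.8 t 13.825
  turn 0.97 shift now-axes [ 93.6  51.  -21.4] after turn [ 93.6  50.6 -22.2]
```

{"api": "arm_command", "payload": {
  "commands": [0,25,-11,1,45,25,26,-11,0,45,35,0,0,0,45,25,0,0,0,45,0,0,0,0,45]
}}

```text
clock: 14.45
tool_pos: [0.5522, -0.2646, 0.1615]
orientation: [-158.7, 87.8, -9.4]
force: [1.0, -0.3, 0.6]
opening: 0.0395
```

```bash
python3 - <<'E'
from h import *
plan((.549,-.267,.068),-31.5)
w=snapshot("wrist")
print([np.round(proj(w,(*(np.array([.549,-.267])+s*.007*np.array([.853,-.522])),.106))) for s in(-1,1)])
g=cv2.cvtColor(w["frame"],cv2.COLOR_BGR2GRAY)
for v in(195,205,215):print(v,g[v,230:320:2])
E
```

```text
tcp [ 0.5522 -0.2646  0.1615] toolx [ 0.0381 -0.0063 -0.9993] zyaw 149.28 j6 -23.5 F [ 1.  -0.3  0.6] open 39.5 t 14.45
  turn 0.78 shift now-axes [93.3  5.   4.9] after turn [93.3  5.1  4.8]
[array([290., 228.]), array([271., 228.])]
195 [184 173 157 135 167 220 223 222 193 125 116 120 168 221 224 223 217 188
 129 116 114 112  77  45  47  48  47  49  48  47  77 195 224 224 224 224
 224 224 224 224 223 223 223 223 223]
205 [220 216 208 194 176 204 216 175 120 114 115 133 191 201 202 201 201 201
 201 199 178 110  57  56  58  59  57  57  58  59  73 184 216 217 217 217
 218 218 217 217 217 217 217 217 218]
215 [225 218 198 146 112 109 115 118 135 183 205 209 209 210 210 210 210 210
 210 210 209 180  80  55  55  56  58  58  60  61  93 202 224 224 224 224
 224 225 224 225 225 225 225 225 225]
```

{"api": "arm_command", "payload": {
  "commands": [30,4,4,0.8,45,40,0,0,0,45,20,0,0,0,45,0,0,0,0,45]
}}

```text
clock: 15.0
tool_pos: [0.558, -0.2656, 0.0798]
orientation: [-160.0, 86.9, -11.0]
force: [0.4, -0.6, -0.0]
opening: 0.0394
```

```bash
python3 - <<'E'
from h import *
plan((.5485,-.267,.068),-31.5)
E
```

```text
tcp [ 0.558  -0.2656  0.0798] toolx [ 0.0532 -0.0103 -0.9985] zyaw 148.93 j6 -24.0 F [ 0.4 -0.6 -0. ] open 39.4 t 15.0
  turn 0.43 shift now-axes [11.3  6.3  8. ] after turn [11.3  6.4  7.9]
```

Each multi-row descent freezes some lag into the tool's tilt, which is now 3°. I use an upward stroke to undo it, then come down in single rows that settle in between.

{"api": "arm_command", "payload": {
  "commands": [-45,0,0,0,45,-45,4,4,0.4,45,-45,0,0,0,45,0,0,0,0,45]
}}

```text
clock: 15.5
tool_pos: [0.5483, -0.2651, 0.2283]
orientation: [-161.3, 86.3, -12.4]
force: [-0.5, 0.4, -1.1]
opening: 0.0396
```

```bash
python3 - <<'E'
from h import *
plan((.5485,-.267,.068),-31.5)
for i in range(4): snapshot("top")
plan((.5485,-.267,.068),-31.5)
E
```

```text
tcp [ 0.5483 -0.2651  0.2283] toolx [ 0.0634 -0.014  -0.9979] zyaw 148.81 j6 -24.1 F [-0.5  0.4 -1.1] open 39.6 t 15.5
  turn 0.31 shift now-axes [160.    4.9   8.7] after turn [160.    4.9   8.6]
tcp [ 0.5453 -0.2642  0.2211] toolx [ 0.0529 -0.0108 -0.9985] zyaw 148.75 j6 -24.1 F [ 0.1 -0.7 -0.7] open 39.5 t 15.7
  turn 0.25 shift now-axes [153.1   3.5   3.6] after turn [153.1   3.5   3.6]
```

{"api": "arm_command", "payload": {
  "commands": [50,3,3,0.3,45]
}}

```text
clock: 15.82
tool_pos: [0.5463, -0.2662, 0.1735]
orientation: [-160.6, 86.5, -12.1]
force: [1.1, 0.2, -1.3]
opening: 0.0394
```

```bash
python3 - <<'E'
from h import *
plan((.5485,-.267,.068),-31.5)
for i in range(3): snapshot("top")
plan((.5485,-.267,.068),-31.5)
E
```

```text
tcp [ 0.5463 -0.2662  0.1735] toolx [ 0.0593 -0.0127 -0.9982] zyaw 148.5 j6 -24.2 F [ 1.1  0.2 -1.3] open 39.4 t 15.825
  turn 0.0 shift now-axes [105.4   1.6   3.8] after turn [105.4   1.6   3.8]
tcp [ 0.5416 -0.2653  0.1681] toolx [ 0.0458 -0.0096 -0.9989] zyaw 148.45 j6 -24.2 F [ 0.1 -0.2  0.3] open 39.5 t 15.975
  turn -0.05 shift now-axes [100.3  -0.6  -2.4] after turn [100.3  -0.6  -2.4]
```

{"api": "arm_command", "payload": {
  "commands": [50,0,0,0,45]
}}

```text
clock: 16.1
tool_pos: [0.5478, -0.2669, 0.1226]
orientation: [-161.7, 86.8, -13.1]
force: [0.2, -0.1, -1.0]
opening: 0.0392
```

```bash
python3 - <<'E'
from h import *
plan((.5485,-.267,.068),-31.5)
for i in range(3): snapshot("top")
plan((.5485,-.267,.068),-31.5)
E
```

```text
tcp [ 0.5478 -0.2669  0.1226] toolx [ 0.054  -0.0126 -0.9985] zyaw 148.54 j6 -24.3 F [ 0.2 -0.1 -1. ] open 39.2 t 16.1
  turn 0.04 shift now-axes [54.5  0.6  2.2] after turn [54.5  0.6  2.2]
tcp [ 0.5428 -0.2657  0.1173] toolx [ 0.0413 -0.0092 -0.9991] zyaw 148.47 j6 -24.3 F [ 0.6 -0.2  0.7] open 39.6 t 16.25
  turn -0.03 shift now-axes [49.5 -1.2 -3.5] after turn [49.5 -1.2 -3.5]
```

Single settled rows also bring the tilt back down. I continue to grip height.

{"api": "arm_command", "payload": {
  "commands": [46,3,0,0,45]
}}

```text
clock: 16.38
tool_pos: [0.5479, -0.2699, 0.0769]
orientation: [-162.3, 87.0, -13.7]
force: [0.7, -0.2, -0.0]
opening: 0.0394
```

```bash
python3 - <<'E'
from h import *
for i in range(4): snapshot("top")
plan((.5485,-.267,.068),-31.5)
E
```

```text
tcp [ 0.544  -0.2691  0.0733] toolx [ 0.0418 -0.0101 -0.9991] zyaw 148.5 j6 -24.0 F [ 1.5 -0.3  0.8] open 39.1 t 16.575
  turn 0.0 shift now-axes [ 5.5 -4.1 -2.5] after turn [ 5.5 -4.1 -2.5]
```

{"api": "arm_command", "payload": {
  "commands": [6,-4,-3,0,45]
}}

```text
clock: 16.7
tool_pos: [0.5508, -0.2678, 0.0705]
orientation: [-162.4, 87.3, -13.8]
force: [0.7, 0.5, 0.9]
opening: 0.0396
```

```bash
python3 - <<'E'
from h import *
for i in range(4): snapshot("top")
plan((.5485,-.267,.068),-31.5)
w=snapshot("wrist")
print([np.round(proj(w,(*(np.array([.5485,-.267])+s*.007*np.array([.853,-.522])),.106))) for s in(-1,1)])
g=cv2.cvtColor(w["frame"],cv2.COLOR_BGR2GRAY)
for v in(225,245,265):print(v,g[v,220:340:3])
E
```

```text
tcp [ 0.5496 -0.2673  0.0686] toolx [ 0.0432 -0.0104 -0.999 ] zyaw 148.53 j6 -24.2 F [ 0.5 -0.1 -0.6] open 39.5 t 16.9
  turn 0.03 shift now-axes [0.5 0.4 1.1] after turn [0.5 0.4 1.1]
[array([290., 306.]), array([259., 305.])]
225 [163 163 162 136  79  81  82 145 162 162 161 159 136 127 127 126  79  52
  56  53  55  54  54  60 148 157 157 157 155 156 157 177 228 229 230 230
 230 230 230 229]
245 [178 182 158  91  78  79  86 125 128 129 128 128 129 129 120  54  52  54
  53  53  52  51  53  67 222 233 233 233 233 232 233 232 232 232 232 232
 232 232 232 232]
265 [146 147 142 124  48  38  34 102 216 220 220 220 220 203  65  64  65  66
  65  68  68  68  67  74 221 232 232 232 232 232 229  90  34  38  51 107
 125 140 144 144]
```

The board is centred between the fingers: board columns 262–290, finger faces at 240 and 313. I close.

{"api": "arm_command", "payload": {
  "commands": [0,0,0,0,0,0,0,0,0,0,0,0,0,0,0,0,0,0,0,0,0,0,0,0,0]
}}

```text
clock: 17.58
tool_pos: [0.5491, -0.2672, 0.0694]
orientation: [-162.1, 87.5, -13.5]
force: [-0.5, 0.5, 3.2]
opening: 0.0148
```

```bash
python3 - <<'E'
from h import *
for i in range(6): snapshot("top")
plan((.5485,-.267,.15),-31.5)
E
```

```text
tcp [ 0.5492 -0.2672  0.0692] toolx [ 0.0428 -0.0103 -0.999 ] zyaw 148.52 j6 -24.3 F [-0.2  0.8  4.3] open 14.9 t 17.875
  turn 0.02 shift now-axes [-80.7  -0.9  -2.7] after turn [-80.7  -0.9  -2.7]
```

{"api": "arm_command", "payload": {
  "commands": [-12,0,0,0,0]
}}

```text
clock: 18.0
tool_pos: [0.5477, -0.2668, 0.0802]
orientation: [-161.9, 87.6, -13.4]
force: [-0.1, 0.6, -2.9]
opening: 0.0137
```

```bash
python3 - <<'E'
from h import *
for i in range(4): snapshot("top")
plan((.5485,-.267,.19),-31.5)
E
```

```text
tcp [ 0.5488 -0.2671  0.0813] toolx [ 0.0433 -0.0103 -0.999 ] zyaw 148.52 j6 -24.2 F [-1.  -0.1 -3.5] open 14.2 t 18.2
  turn 0.02 shift now-axes [-108.6   -1.5   -4.3] after turn [-108.6   -1.5   -4.3]
```

{"api": "arm_command", "payload": {
  "commands": [-25,0,0,0,0]
}}

```text
clock: 18.32
tool_pos: [0.5458, -0.2664, 0.1041]
orientation: [-161.5, 87.7, -13.0]
force: [-0.4, -0.4, -3.2]
opening: 0.0134
```

```bash
python3 - <<'E'
from h import *
for i in range(4): snapshot("top")
plan((.5485,-.267,.19),-31.5)
s=snapshot("scene");cv2.imwrite("pics/s7.png",cv2.resize(s["frame"][215:325,120:280],(640,440),interpolation=cv2.INTER_CUBIC))
E
```

```text
tcp [ 0.5477 -0.2668  0.106 ] toolx [ 0.044 -0.01  -0.999] zyaw 148.5 j6 -24.2 F [-0.4  0.1 -2.7] open 14.0 t 18.525
  turn -0.0 shift now-axes [-83.9  -1.4  -4.4] after turn [-83.9  -1.4  -4.4]
```

View pics/s7.png

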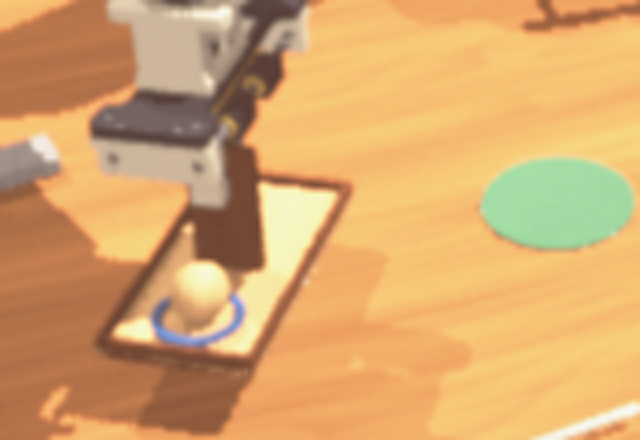

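The tray is lifted about 4 cm and level, with the ball in its blue ring at (200,300) of the crop. I continue gently.

{"api": "arm_command", "payload": {
  "commands": [-10,0,0,0,0,-12,0,0,0,0,-12,0,0,0,0,-12,0,0,0,0,-10,0,0,0,0]
}}

```text
clock: 19.2
tool_pos: [0.5437, -0.2658, 0.1629]
orientation: [-161.3, 87.7, -12.8]
force: [0.1, -0.6, -3.6]
opening: 0.0136
```

```bash
python3 - <<'E'
from h import *
for i in range(4): snapshot("top")
plan((.455,.022,.19),-31.5)
E
```

```text
tcp [ 0.5435 -0.2657  0.1618] toolx [ 0.0389 -0.0087 -0.9992] zyaw 148.47 j6 -24.2 F [ 0.8  0.5 -3.4] open 13.8 t 19.4
  turn -0.03 shift now-axes [ -34.1 -199.5  224.6] after turn [ -34.1 -199.6  224.5]
```

{"api": "arm_command", "payload": {
  "commands": [-2,-4,4,0,0,-2,-8,9,0,0,-2,-10,11,0,0,-2,-10,11,0,0,-2,-10,11,0,0]
}}

```text
clock: 20.02
tool_pos: [0.5236, -0.2018, 0.1694]
orientation: [-160.8, 87.9, -12.3]
force: [0.4, 1.2, -4.3]
opening: 0.0139
```

{"api": "arm_command", "payload": {
  "commands": [-2,-10,11,0,0,-2,-10,11,0,0,-2,-10,11,0,0,-2,-10,11,0,0,-2,-10,11,0,0]
}}

```text
clock: 20.65
tool_pos: [0.501, -0.1248, 0.1792]
orientation: [-160.2, 87.8, -11.7]
force: [-0.1, 0.6, -3.1]
opening: 0.0138
```

```bash
python3 - <<'E'
from h import *
plan((.455,.022,.19),-31.5)
E
```

```text
tcp [ 0.501  -0.1248  0.1792] toolx [ 0.037  -0.0077 -0.9993] zyaw 148.46 j6 -40.4 F [-0.1  0.6 -3.1] open 13.8 t 20.65
  turn -0.04 shift now-axes [ -13.6 -101.2  115.5] after turn [ -13.6 -101.3  115.5]
```

{"api": "arm_command", "payload": {
  "commands": [-2,-10,11,0,0,-2,-10,11,0,0,-2,-10,11,0,0,-2,-10,11,0,0,-2,-10,11,0,0]
}}

```text
clock: 21.28
tool_pos: [0.4784, -0.0483, 0.1886]
orientation: [-159.9, 87.8, -11.5]
force: [-0.7, -0.5, -3.3]
opening: 0.0139
```

{"api": "arm_command", "payload": {
  "commands": [-2,-10,11,0,0,-1,-10,11,0,0,0,-10,11,0,0,0,-7,8,0,0,0,-4,4,0,0]
}}

```text
clock: 21.9
tool_pos: [0.46, 0.0149, 0.1913]
orientation: [-159.0, 87.8, -10.5]
force: [-0.1, -0.6, -2.7]
opening: 0.0139
```

```bash
python3 - <<'E'
from h import *
for i in range(4): snapshot("top")
plan((.455,.022,.19),-31.5)
s=snapshot("scene");t=snapshot("top");w=snapshot("wrist")
f=w["frame"].copy()
for p in((.508,-.011,.148),):print(proj(w,p),proj(s,p))
im=np.hstack([cv2.resize(s["frame"][185:305,200:360],(400,300)),cv2.resize(w["frame"],(400,300))]);cv2.imwrite("pics/s8.png",im)
E
```

```text
tcp [0.4602 0.0141 0.1912] toolx [ 0.0383 -0.0073 -0.9992] zyaw 148.5 j6 -60.0 F [-0.  -0.3 -4.2] open 13.9 t 22.1
  turn 0.0 shift now-axes [ 1.  -4.   8.6] after turn [ 1.  -4.   8.6]
(np.float64(203.4322744970583), np.float64(242.87509082732853)) (np.float64(258.23561805816377), np.float64(225.703767013755))
```

View pics/s8.png

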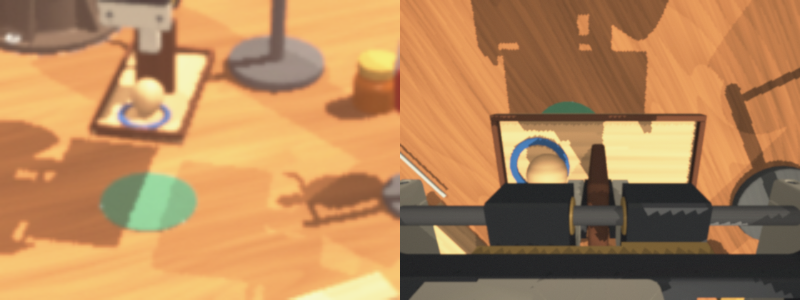

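The ball is still in the ring, at scene (259,224) and wrist (206,235), against targets of (258,226) and (203,243) for the mat middle. Last check: ball position, stillness and the pail.

```bash
python3 - <<'E'
from h import *
s=snapshot("scene");w=snapshot("wrist");print("ball",tri(s,(259,224),w,(206,235)),plane(w,206,235,.148))
# tray level from wrist: far-edge corners (px) heights via scene corners
sc=lambda u,v:(200+u*.4,185+v*.4)
wc=lambda u,v:((u-400)*1.4,v*1.4)
for a,b in(((93,134),(492,117)),((123,43),(705,117))):print("corner",tri(s,sc(*a),w,wc(*b)))
for c in((93,134),(181,142),(213,50),(123,43)):print(plane(s,*sc(*c),.14).round(3))
S=np.load("s3.npy",allow_pickle=True).item()
m=cv2.inRange(cv2.cvtColor(s["frame"],cv2.COLOR_BGR2HSV),(0,180,80),(6,255,255))[180:250,340:400];y,x=np.nonzero(m);print("pail red",len(x),x.mean()+340 if len(x) else 0,y.mean()+180 if len(y) else 0, "expected",proj(s,(.5755,.314,.132)))
o=get_obs();print(o["qvel"].round(2),o["tool_pos"],o["opening"],o["clock"])
E
```

```text
ball (array([ 0.5032587 , -0.01117133,  0.1495796 ]), np.float64(0.00833455594803218)) [ 0.50285213 -0.01505383  0.148     ]
corner (array([ 0.52701957, -0.08350862,  0.13174309]), np.float64(0.004277576158854538))
corner (array([0.34759152, 0.01752829, 0.13765063]), np.float64(0.008100707278916635))
[ 0.54  -0.085  0.14 ]
[0.59  0.003 0.14 ]
[0.41  0.113 0.14 ]
[0.353 0.012 0.14 ]
pail red 173 365.97109826589593 217.68208092485548 expected (np.float64(367.3505754338251), np.float64(221.1693620299671))
[ 0.16 -0.07 -0.08 -0.04 -0.06 -0.07] [0.46020337 0.01382869 0.19113383] 0.01389482529367804 22.35
```

```bash
python3 - <<'E'
from h import *
print(close_job())
E
```

```text
the job is handed in; nothing more can be done
None
```

I hung the red pail by its loop on the smaller hook with the tray still on the bench. Then I lifted the tray by its grip board and handed the job in, at about 22 s on the clock, holding it over the green mat. The hand-in gives no verdict, so these are only my own last readings.

**Last checks**
- **Ball:** it is in its blue ring, about 6 mm from the mat centre. It has rolled a little to one side of the ring.
- **Tray:** its underside is about 12 cm up, tilted by roughly 0.03 rad, and the arm is still (joint speeds under 0.2°/s).
- **Grip:** the fingers read 13.9 mm on the 14 mm board. The tool itself leans 0.04 rad.
- **Pail:** its red patch is within about 4 px of where it should hang.
- **Other things:** all were in place in the full view after the pail was hung. I saw no contact after that, but I did not re-measure them at the end.

**What disagreed or went wrong**
- **Calibration:** the camera rays disagreed by 2–8 mm between views.
- **Tool lean:** multi-row moves let the tool lean by up to about 0.06 rad. Before gripping the tray I stopped the descent, went back up and came down in single rows that settled in between. That brought the lean to about 0.04.

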